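Aim the ball-run spout

ROBOT

A 6-joint arm with a two-finger parallel gripper is mounted at the origin on the work surface. World frame = base frame: x ahead of the robot, y to its left, z up, the work surface at z = 0. Lengths are in m, angles in rad, forces in N, time in s.
With the tool pointing down it reaches from about 0.375 to 0.9 m from the base axis. Payload 3.1 kg.
Tool frame: the origin (TCP) lies between the finger pads; the fingertips stand 8 mm ahead of it and the grasp point (between the pads) lies 11 mm behind it; z points along the fingers, y is the line along which they close (so a half turn about z gives the same grasp; the last joint's range is limited). The gripper opens to 85 mm and grips with 20 to 120 N. Pads are 22 mm wide; open, the fingers measure 114 mm over their backs; the gripper's body (76 mm by 85 mm) begins 54 mm behind the grasp point. The pads swing forward as they close: fully open they stand 13 mm farther back than shut.
Start: joints at [-1.391, 0.527, 1.433, -0, 1.181, -0.178], TCP at [0.219, -0.585, 0.205] pointing down, gripper open.
Joint ranges: [-3.08, 3.08], [-0.75, 2.2], [0.22, 2.44], [-1.43, 4.57], [0, 2.65], [-2.85, 2.85]. Speed limits (rad/s): [2.79, 2.79, 3.14, 3.14, 3.14, 3.14].

INTERFACE

Orientations are given as a unit quaternion [x, y, z, w].
In Python, from station import readout, cams, sign_off gives the robot as it stands.
- The arm moves only by the tool send_rows, never from a script. Its argument "commands" is text: rows parted by semicolons, each of 5 numbers parted by spaces: the finger opening in mm, from 0 to 85.4, then the shift along the tool's x, y, z each as a share of 0.02 m, from -1 to 1, then the turn about the tool's z as a share of 4 degrees, from -1 to 1. In form: grip dx dy dz spin; .... A call has 1 to 20 rows; each row shifts and turns the commanded pose from where the row before left it, along the tool's axes as they then stand; what a row does not reach is not made up. A row lasts 1/12 s, in which the tool goes at most 41.7 mm and 7.16 degrees, less where a joint would pass 70% of its speed; a pose out of reach is approached as far as the arm can. A call with a number of a shift or a turn outside -1 to 1 is refused whole. A call with a gripper value outside its range is refused whole. The fingers move at their own pace and stop on an object; "grip_force" is the grip in N (left out, the last holds). Time passes only in rows, so rows that do not move let the fingers close. It gives the time, the measured TCP pose, the force, the opening and the grip force at its end, in the units of the state.
- readout.sense(): the state, without advancing time (a new reading comes with each control period).
- cams.snapshot(name): name is "side" or "top" or "wrist"; returns a dict with "pixels" (420x560x3 uint8, red, green, blue), "intrinsics" (3x3 intrinsics, pixels), "dist" ([k1, k2, p1, p2, k3] as OpenCV has them; the pictures are not rectified), "eye" and "rotation" of the camera in the world. Camera axes: x right, y down, z forward; pixel columns grow to the right and rows downward; lengths in m; the calibration is good to about 2 mm. A picture is of the moment at which its call begins. There is no depth.
- sign_off(): hands the job in; it is judged then, once.
The state is a dict: "t": time; "q": joint angles; "qd": joint speeds; "tau": joint torques, N m; "tcp_pos": TCP position; "tool_rot": TCP orientation; "force": force on the tool from outside, world axes, zero at the start; "ft_torque": the same for the moment, N m; "finger_gap": opening from 0.0 (shut) to 1.0 (fully open); "gripper_force": force on a finger pad.
Only numpy, scipy, OpenCV 4.12 (cv2) and the standard library are available. Lean on these libraries where they do the work, as an engineer would, in place of code of your own. Each camera call takes 0.05 s, during which the arm holds its last target. There are 200 camera calls.

TASK

Turn the spoked wheel of the ball-run distributor by pushing its arms sideways with a fingertip, until its white spout with the red tip points straight into the chute that leads to the orange cup. The wheel only rests on its axle, so do not lift it, and leave the cups and the other loose things where they stand.

Things in the scene. Friction and masses are not known exactly. Their poses are not given: they have to be found in the camera images.
- rig: Fixed plywood board on the table. Origin on the table right under the axle; z up; board spans x -250 to 290 mm, y +-300 mm, 18 mm thick. Axle block 75 mm square, top at 78 mm. Three fixed white chutes, 66 mm wide, fan out at -50, 0, +50 deg from the board's x axis, 140 to 210 mm from the axle, walls up to 112 mm above the table. The one ending over the orange cup is to be aimed at.
- wheel: Wheel on an upright axle, turns either way without stops; friction (about 1.5 N of push at 85 mm radius) holds it where left. Origin on the axle at spoke mid-height, 110 mm above the table; x along the spout, z up. Wooden hub, radius 38 mm, its nut up to 136 mm above the table. Starts with the spout roughly towards the robot, clear of all chutes. Rests on its axle: would slide up if pulled.
- spout_tip (a point): Mouth of the spout, on its middle line, 135 mm from the axle, at spoke height. The spout is a white U-shaped trough 46 mm wide with 22 mm high walls, red over its last 22 mm.
- spoke_end (a point): End of the plain aluminium-tube spoke opposite the spout, on its middle line, 120 mm from the axle. There are three such spokes, at 90, 180 and 270 deg from the spout: round bars 22 mm thick, 99 to 121 mm above the table, with free space beneath and between them.
- cup_orange: Loose orange plastic cup, 72 mm across at the rim, 50 mm high, upright, origin at the centre of its underside, standing on the board under the outer end of one of the three chutes, on the chute's middle line, 228 mm from the axle. So the direction from the axle to this cup is where the spout must point.
- cup_grey: Loose grey cup, same size, under another chute. Leave alone.
- cup_black: Loose black cup, same size, under the remaining chute. Leave alone.
- pipe_collar: Loose steel pipe collar (ring 52 mm across, 40 mm high) standing on the board; origin at the centre of its underside. Leave alone.
- offcut: Loose wood offcut, 70 x 45 x 22 mm, lying on the board; origin at the centre of its underside. Leave alone.
- screw_jar: Loose clear jar with a red lid, 52 mm across, 60 mm high, standing on the board; origin at the centre of its underside. Leave alone.
Not all that is in view belongs to the job. Leave any green look-alike of the cup_orange alone.

How it is judged:
At the end, for the whole second after the job is handed in: The middle line of the spout passes within 22 mm of the orange cup's centre (about 5.5 degrees), the spout pointing towards that cup; the wheel is at rest and down on its axle (raised less than 8 mm), and the cups, collar, offcut and jar are within 20 mm of where they started (y of cup_orange in the frame of wheel between -0.022 and 0.022 m and x of cup_orange in the frame of wheel above 0.15 m and angular speed of wheel below 0.05 rad/s and z of wheel in the frame of rig below 0.118 m and distance of each of cup_orange, cup_grey, cup_black, pipe_collar, offcut, screw_jar from where it was at the start of the episode below 0.02 m); the robot touches nothing.
It fails at once if the wheel is lifted on its axle by more than 15 mm (z of wheel in the frame of rig above 0.125 m).
It fails at once if a cup, the collar, the offcut or the jar is moved or lifted by more than 20 mm (distance of any of cup_orange, cup_grey, cup_black, pipe_collar, offcut, screw_jar from where it was at the start of the episode above 0.02 m).
It also fails if it takes over 53 s, if anything falls off the work surface, if the arm or the gripper's body presses on something with over 40 N, if the wrist force passes 120 N, or if a joint passes its speed limit or range.

## Working session

There is one attempt and no reset: what is moved stays moved. The work goes in short steps, Python scripts to look and compute and a tool call to move; the robot and the scene stay as the last step left them, time stands still between calls to the robot, and variables do not carry over. Pictures are saved under pics/ and viewed, at most 10 in all, crops included, and the job is handed in when it is done.

Besides the shell and the picture viewer there is one more tool, called after "Request:" as name(argument=value, ...) on one line, values as JSON. send_rows: Moves the arm, as the interface text tells. Its arguments: {"type":"object","properties":{"commands":{"type":"string"},"grip_force":{"type":"number"}},"required":["commands"]}

```bash
mkdir -p pics; cat > h.py <<'E'
import numpy as np, cv2
from station import readout, cams, sign_off
def ray(s,uv):
    p=cv2.undistortPoints(np.array([[uv]],float),np.array(s["intrinsics"]),np.array(s["dist"]))[0,0]
    return np.array(s["eye"]), np.array(s["rotation"])@np.array([p[0],p[1],1])
def onz(s,uv,z):
    o,d=ray(s,uv); return o+d*(z-o[2])/d[2]
def save(s,n): cv2.imwrite(f"pics/{n}.png",cv2.cvtColor(s["pixels"],cv2.COLOR_RGB2BGR))
E
python3 - <<'E'
from h import *
for n in("top","side"):
    s=cams.snapshot(n); save(s,n+"0"); print(n,s["eye"],np.array(s["rotation"]).round(2).tolist())
    np.save(n+"0.npy",s,allow_pickle=True)
r=readout.sense(); print(r["t"],r["tcp_pos"],r["tool_rot"],r["force"])
E
```

```text
top [0.37196972 0.00749775 1.31202846] [-0.7, 0.71, -0.06, 0.06]
side [0.5203236  0.56231022 0.72237623] [-0.06, 0.93, -0.37, 0.01]
0.1 [ 0.21876241 -0.58474732  0.20402809] [ 9.84041654e-01  1.77935680e-01 -1.23337834e-05 -9.57803853e-04] [-0.30319183 -0.10601516 -0.6941174 ]
```

View pics/top0.png

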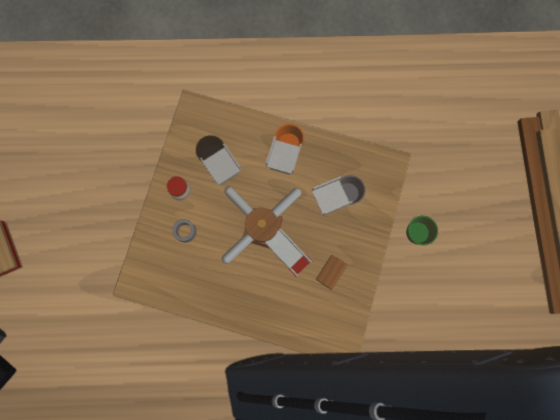

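View pics/side0.png

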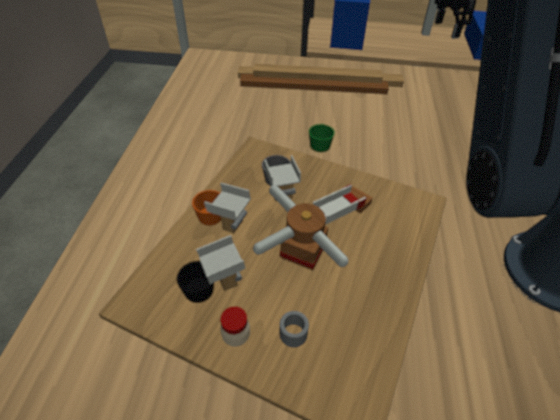

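The top view shows the hub at (263,224), the orange cup at (289,137) behind the middle chute, the red spout tip at (300,265), and the offcut at (332,272). The side view agrees with this. The camera rotation is given as a quaternion, so I convert it before measuring.

```bash
sed -i 's/np.array(s\["rotation"\])@/Rotation.from_quat(s["rotation"]).as_matrix()@/; 1a from scipy.spatial.transform import Rotation' h.py
cat >> h.py <<'E'
def blob(s,lo,hi,near=None):
    m=cv2.inRange(cv2.cvtColor(s["pixels"],cv2.COLOR_RGB2HSV),lo,hi)
    n,_,st,c=cv2.connectedComponentsWithStats(m)
    return [(st[i,4],c[i].round(1).tolist()) for i in range(1,n) if st[i,4]>25]
E
python3 - <<'E'
from h import *
s=np.load("top0.npy",allow_pickle=True).item()
print("red",blob(s,(0,180,90),(4,255,255)),blob(s,(170,150,80),(180,255,255)))
print("orange",blob(s,(5,200,120),(14,255,255)))
corn=[(183,91),(410,154),(360,354),(114,295)]
C=[onz(s,c,.018)[:2] for c in corn]; print(np.round(C,3).tolist())
print([round(float(np.linalg.norm(C[i]-C[i-1])),3) for i in range(4)])
hub=onz(s,(263,224),.136);print("hub",hub)
for n,p,z in [("spout",(300,265),.105),("se180",(229,190),.11),("se+",(299,191),.11),("se-",(226,260),.11),("cup",(289,136),.068),("chuteN",(284,157),.1),("jar",(177,186),.078),("coll",(184,231),.058),("off",(332,272),.04),("black",(210,148),.068),("grey",(351,190),.068)]:
    q=onz(s,p,z)-hub; print(n,(q+hub).round(3)[:2],"r",np.hypot(*q[:2]).round(3),"az",np.degrees(np.arctan2(q[1],q[0])).round(1))
E
```

```text
red [(np.int32(253), [176.3, 185.7]), (np.int32(49), [300.2, 264.5])] []
orange []
[[0.899, 0.235], [0.722, -0.332], [0.243, -0.185], [0.39, 0.393]]
[0.533, 0.594, 0.501, 0.597]
hub [0.53660549 0.03406016 0.136     ]
spout [ 0.446 -0.047] r 0.121 az -138.1
se180 [0.621 0.111] r 0.114 az 42.6
se+ [ 0.615 -0.049] r 0.114 az -46.7
se- [0.461 0.119] r 0.114 az 131.9
cup [ 0.759 -0.031] r 0.232 az -16.2
chuteN [ 0.699 -0.017] r 0.17 az -17.4
jar [0.639 0.236] r 0.227 az 63.1
coll [0.535 0.222] r 0.188 az 90.6
off [ 0.432 -0.125] r 0.19 az -123.2
black [0.733 0.16 ] r 0.234 az 32.7
grey [ 0.623 -0.174] r 0.226 az -67.4
```

Request:
send_rows(commands="0 0.4 -0.3 0 0;0 0.76 -0.61 0 0;0 0.76 -0.61 0 0;0 0.76 -0.61 0 0;0 0.76 -0.61 0 0;0 0.76 -0.61 0 0;0 0.76 -0.61 0 0;0 0.76 -0.61 0 0;0 0.76 -0.61 0 0;0 0.76 -0.61 0 0;0 0.76 -0.61 0 0;0 0.76 -0.61 0 0;0 0.76 -0.61 0 0;0 0.76 -0.61 0 0;0 0.76 -0.61 0 0;0 0.76 -0.61 0 0;0 0.76 -0.61 0 0;0 0.76 -0.61 0 0;0 0.76 -0.61 0 0;0 0.76 -0.61 0 0", grip_force=40)

```text
t: 1.77
tcp_pos: [0.4137, -0.2568, 0.2048]
tool_rot: [0.984, 0.178, -0.0, -0.0]
force: [-0.4, -0.4, -0.8]
finger_gap: -0.003
gripper_force: 0.0
```

Request:
send_rows(commands="0 0.76 -0.61 0 0;0 0.76 -0.61 0 0;0 0.76 -0.61 0 0;0 0.76 -0.61 0 0;0 0.76 -0.61 0 0;0 0.76 -0.61 0 0;0 0.76 -0.61 0 0;0 0.76 -0.61 0 0;0 0.76 -0.61 0 0;0 0.76 -0.61 0 0;0 0.76 -0.61 0 0;0 0.5 -0.4 0 0;0 0 0 0 0;0 0 0 0 0")

```text
t: 2.93
tcp_pos: [0.5294, -0.0629, 0.2047]
tool_rot: [0.984, 0.179, -0.0, 0.0]
force: [0.1, -0.5, -0.2]
finger_gap: 0.001
gripper_force: 0.0
```

Request:
send_rows(commands="0 0.1 -0.25 0.5 0;0 0.1 -0.25 0.9 0;0 0 0 0.9 0;0 0 0 0.9 0;0 0 0 0.9 0;0 0 0 0.9 0;0 0 0 0.35 0;0 0 0 0 0;0 0 0 0 0")

```text
t: 3.68
tcp_pos: [0.5297, -0.053, 0.0977]
tool_rot: [0.984, 0.178, -0.0, -0.0]
force: [-0.1, -0.7, 0.8]
finger_gap: -0.0
gripper_force: 0.0
```

```bash
cat >> h.py <<'E'
HUB=np.array([.5366,.0341])
def arc(a1,n,r=.085):
    p=np.array(readout.sense()["tcp_pos"])[:2]; d=p-HUB
    a0=np.degrees(np.arctan2(d[1],d[0])); print("r",np.hypot(*d).round(4),"az",a0.round(1),"z",readout.sense()["tcp_pos"][2])
    R=Rotation.from_quat(readout.sense()["tool_rot"]).as_matrix()
    A=np.radians(np.linspace(a0,a1,n+1)[1:]); P=np.vstack([p,HUB+r*np.c_[np.cos(A),np.sin(A)]])
    for k in np.diff(P,axis=0): print((R.T@[*k,0]/.02).round(2)[:2],end=";")
E
python3 -c "
from h import *
arc(45,36)"
```

```text
r 0.0874 az -94.6 z 0.09768253035674743
[0.32 0.  ];[0.27 0.09];[0.28 0.08];[0.28 0.06];[0.28 0.04];[0.29 0.02];[ 0.29 -0.  ];[ 0.29 -0.02];[ 0.28 -0.04];[ 0.28 -0.06];[ 0.28 -0.08];[ 0.27 -0.1 ];[ 0.26 -0.11];[ 0.26 -0.13];[ 0.25 -0.15];[ 0.24 -0.17];[ 0.22 -0.18];[ 0.21 -0.2 ];[ 0.2  -0.21];[ 0.18 -0.22];[ 0.17 -0.23];[ 0.15 -0.24];[ 0.13 -0.25];[ 0.12 -0.26];[ 0.1  -0.27];[ 0.08 -0.28];[ 0.06 -0.28];[ 0.04 -0.28];[ 0.02 -0.29];[ 0.   -0.29];[-0.02 -0.29];[-0.04 -0.29];[-0.05 -0.28];[-0.07 -0.28];[-0.09 -0.27];[-0.11 -0.27];
```

Request:
send_rows(commands="0 0.32 0 0 0;0 0.27 0.09 0 0;0 0.28 0.08 0 0;0 0.28 0.06 0 0;0 0.28 0.04 0 0;0 0.29 0.02 0 0;0 0.29 0 0 0;0 0.29 -0.02 0 0;0 0.28 -0.04 0 0;0 0.28 -0.06 0 0;0 0.28 -0.08 0 0;0 0.27 -0.1 0 0;0 0.26 -0.11 0 0;0 0.26 -0.13 0 0;0 0.25 -0.15 0 0;0 0.24 -0.17 0 0;0 0.22 -0.18 0 0;0 0.21 -0.2 0 0")

```text
t: 5.18
tcp_pos: [0.6145, -0.0004, 0.0979]
tool_rot: [0.984, 0.178, -0.0, -0.0]
force: [0.2, -0.6, 0.4]
finger_gap: -0.002
gripper_force: 0.0
```

Request:
send_rows(commands="0 0.2 -0.21 0 0;0 0.18 -0.22 0 0;0 0.17 -0.23 0 0;0 0.15 -0.24 0 0;0 0.13 -0.25 0 0;0 0.12 -0.26 0 0;0 0.1 -0.27 0 0;0 0.08 -0.28 0 0;0 0.06 -0.28 0 0;0 0.04 -0.28 0 0;0 0.02 -0.29 0 0;0 0 -0.29 0 0;0 -0.02 -0.29 0 0;0 -0.04 -0.29 0 0;0 -0.05 -0.28 0 0;0 0 0 0 0")

```text
t: 6.52
tcp_pos: [0.6068, 0.0824, 0.0978]
tool_rot: [0.984, 0.178, -0.001, -0.0]
force: [0.2, 0.2, -0.2]
finger_gap: 0.007
gripper_force: 0.0
```

```bash
python3 -c "
from h import *
arc(57,8)
s=cams.snapshot('top'); save(s,'top1'); print(blob(s,(0,150,70),(5,255,255)))
s=cams.snapshot('side'); save(s,'side1'); print(blob(s,(0,150,70),(5,255,255)))"
```

```text
r 0.0852 az 34.5 z 0.0978428681088165
[-0.06 -0.2 ];[-0.07 -0.2 ];[-0.07 -0.19];[-0.08 -0.19];[-0.09 -0.19];[-0.1  -0.18];[-0.11 -0.18];[-0.12 -0.17];[(np.int32(281), [176.3, 185.8]), (np.int32(118), [10.8, 244.6]), (np.int32(133), [300.0, 264.6])]
[(np.int32(64), [350.4, 197.1]), (np.int32(113), [297.3, 260.1]), (np.int32(517), [233.4, 319.6])]
```

View pics/top1.png

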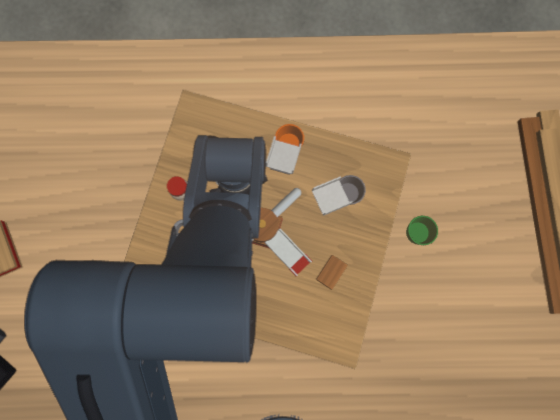

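View pics/side1.png

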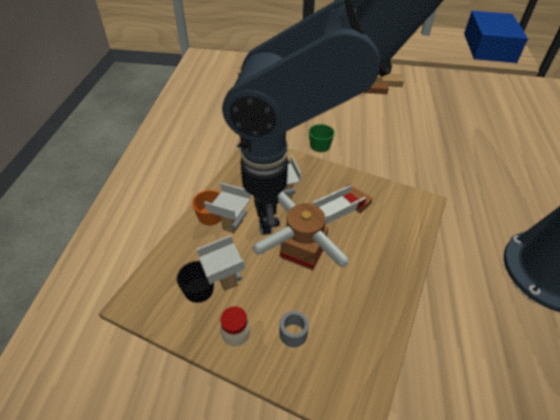

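The wheel has not moved: the spout tip is still at (300,265). Yet the finger is now between the far spokes, at (268,228) in the side view, so it got past one spoke without pushing it. I'll check where the fingertip really is.

```bash
python3 -c "
from h import *
r=readout.sense(); p=np.array(r['tcp_pos']); s=cams.snapshot('side')
M=Rotation.from_quat(s['rotation']).as_matrix()
def pr(x): return cv2.projectPoints(np.array([x],float),cv2.Rodrigues(M.T)[0],-M.T@s['eye'],np.array(s['intrinsics']),np.array(s['dist']))[0][0,0].round(1)
print('tcp',pr(p),'tip',pr(p-[0,0,.008]))
for a in (-138,-47,42.6,132):
    d=.12*np.array([np.cos(np.radians(a)),np.sin(np.radians(a))]); print(a,pr([*(HUB+d),.11]))
print('hub',pr([*HUB,.136]),'cup',pr([.759,-.031,.068]))
c=s['pixels'][130:310,160:400]; c=cv2.resize(c,(800,600),interpolation=cv2.INTER_CUBIC); cv2.imwrite('pics/crop1.png',c[...,::-1])
w=cams.snapshot('wrist'); save(w,'wrist1')"
```

```text
tcp [264.3 240.7] tip [264.4 243.3]
-138 [350.5 197.6]
-47 [269.4 186.7]
42.6 [252.1 250.1]
132 [343.9 264.2]
hub [304.8 213.2] cup [204.2 201. ]
```

View pics/crop1.png

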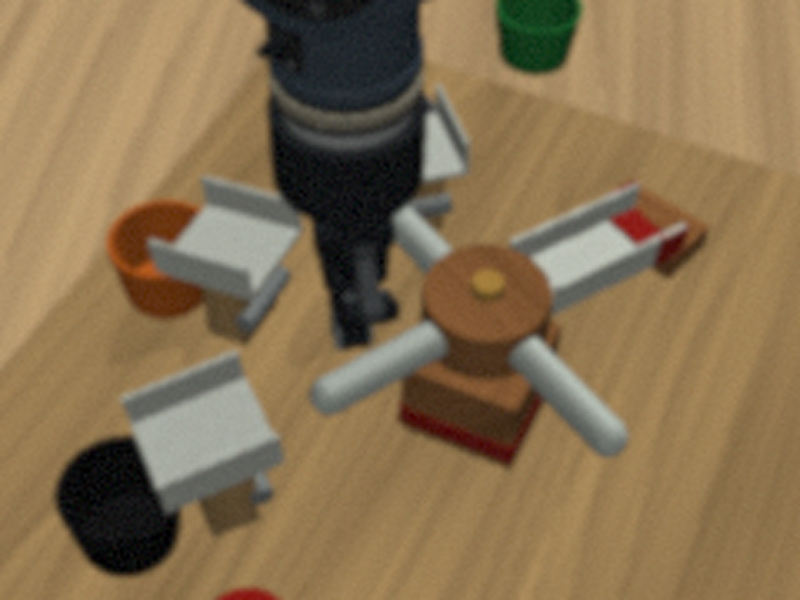

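The side crop shows the near fingertip ending at about (265,233), which is higher than the projected TCP at (264,241), with bare wood visible between it and the spoke. So the tip really stands above spoke height and passed over the spokes. I'll move back to the middle of the gap, lower the tool, and check again.

```bash
python3 -c "
from h import *
arc(-2,7,.095); print(readout.sense()['force'],readout.sense()['finger_gap'])"
```

```text
r 0.0855 az 33.3 z 0.0979887370287246
[0.54 0.31];[0.04 0.42];[0.   0.42];[-0.04  0.42];[-0.07  0.41];[-0.11  0.4 ];[-0.14  0.39];[-0.01479597 -0.18467685 -0.34619896] 0.003873335215752145
```

View pics/wrist1.png

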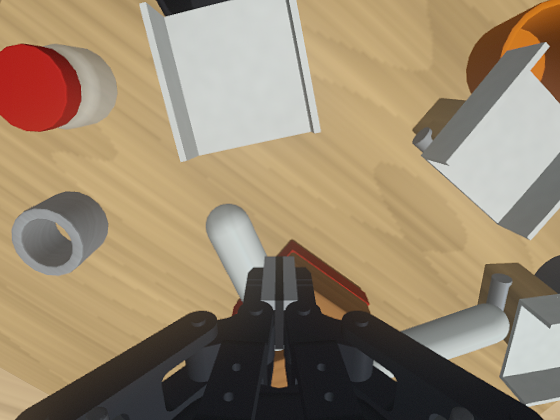

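The wrist view shows the shut fingertips at (277,265) above the spoke at (240,250) and overlapping it, which confirms the tip is too high.

Request:
send_rows(commands="0 0.54 0.31 0 0;0 0.04 0.42 0 0;0 0 0.42 0 0;0 -0.04 0.42 0 0;0 -0.07 0.41 0 0;0 -0.11 0.4 0 0;0 -0.14 0.39 0 0;0 0 0 0.3 0;0 0 0 0.4 0;0 0 0 0.3 0;0 0 0 0 0;0 0 0 0 0")

```text
t: 7.72
tcp_pos: [0.6305, 0.0315, 0.0769]
tool_rot: [0.984, 0.178, -0.001, -0.0]
force: [0.3, 0.9, -0.1]
finger_gap: -0.0
gripper_force: 0.0
```

```bash
python3 -c "
from h import *
r=readout.sense(); p=np.array(r['tcp_pos']); s=cams.snapshot('side'); print(p,r['force'])
M=Rotation.from_quat(s['rotation']).as_matrix()
def pr(x): return cv2.projectPoints(np.array([x],float),cv2.Rodrigues(M.T)[0],-M.T@s['eye'],np.array(s['intrinsics']),np.array(s['dist']))[0][0,0]
u=pr(p); print('tcp',u,'z.11',pr([p[0],p[1],.11]),'tip',pr(p-[0,0,.008]))
x,y=u.astype(int); c=s['pixels'][y-60:y+45,x-70:x+70]; c=cv2.resize(c,None,fx=5,fy=5,interpolation=cv2.INTER_CUBIC); 
cv2.circle(c,(350,300),4,(0,255,0),1); cv2.imwrite('pics/crop2.png',c[...,::-1])"
```

```text
[0.630536   0.03149024 0.07686883] [ 0.28552147  0.87414799 -0.05625976]
tcp [257.36943476 226.691401  ] z.11 [256.89784957 215.9116058 ] tip [257.47938198 229.20171414]
```

View pics/crop2.png

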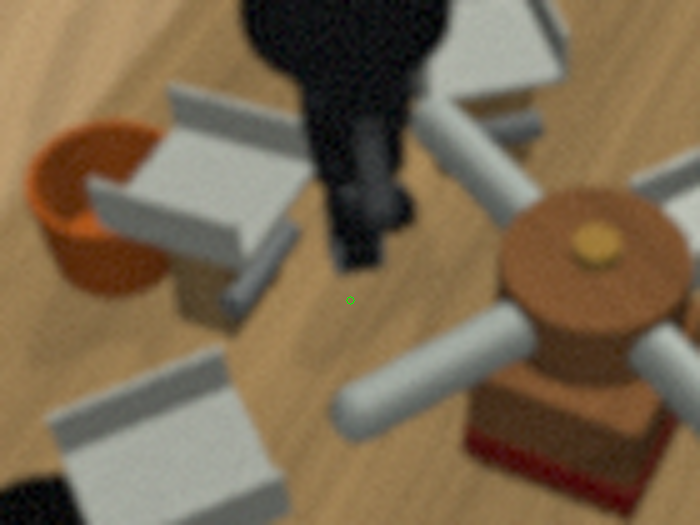

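The fingertip is at crop (357,268), about 20 mm above the TCP projection, so the shut tips are really about 22 mm behind the TCP. I'll lower another 18 mm and push the spoke that is now ahead of the finger (az 42°).

Request:
send_rows(commands="0 0 0 0.3 0;0 0 0 0.4 0;0 0 0 0.2 0;0 0 0 0 0")

```text
t: 8.1
tcp_pos: [0.6303, 0.0311, 0.0584]
tool_rot: [0.984, 0.178, -0.001, -0.0]
force: [-0.7, -0.3, 0.2]
finger_gap: -0.0
gripper_force: 0.0
```

```bash
python3 -c "
from h import *
arc(130,38,.090)"
```

```text
r 0.0937 az -1.8 z 0.05842011885996519
[-0.08 -0.33];[ 0.08 -0.26];[ 0.06 -0.26];[ 0.05 -0.27];[ 0.03 -0.27];[ 0.02 -0.27];[-0.   -0.27];[-0.02 -0.27];[-0.03 -0.27];[-0.05 -0.27];[-0.07 -0.26];[-0.08 -0.26];[-0.1  -0.25];[-0.11 -0.25];[-0.13 -0.24];[-0.14 -0.23];[-0.16 -0.22];[-0.17 -0.21];[-0.18 -0.2 ];[-0.19 -0.19];[-0.2  -0.18];[-0.22 -0.17];[-0.23 -0.15];[-0.23 -0.14];[-0.24 -0.13];[-0.25 -0.11];[-0.26 -0.09];[-0.26 -0.08];[-0.26 -0.06];[-0.27 -0.05];[-0.27 -0.03];[-0.27 -0.01];[-0.27  0.  ];[-0.27  0.02];[-0.27  0.03];[-0.27  0.05];[-0.26  0.07];[-0.26  0.08];
```

Request:
send_rows(commands="0 -0.08 -0.33 0 0;0 0.08 -0.26 0 0;0 0.06 -0.26 0 0;0 0.05 -0.27 0 0;0 0.03 -0.27 0 0;0 0.02 -0.27 0 0;0 0 -0.27 0 0;0 -0.02 -0.27 0 0;0 -0.03 -0.27 0 0;0 -0.05 -0.27 0 0;0 -0.07 -0.26 0 0;0 -0.08 -0.26 0 0")

```text
t: 9.1
tcp_pos: [0.6068, 0.0915, 0.06]
tool_rot: [0.984, 0.178, 0.0, 0.0]
force: [0.8, -1.6, 0.6]
finger_gap: -0.003
gripper_force: 0.7
```

```bash
python3 -c "
from h import *
s=cams.snapshot('side'); print(blob(s,(0,150,70),(5,255,255))); r=readout.sense(); print(r['tcp_pos'],r['force'])
for n,c in blob(s,(0,150,70),(5,255,255)):
  q=onz(s,c,.105)[:2]-HUB; print(np.hypot(*q).round(3),np.degrees(np.arctan2(q[1],q[0])).round(1))"
```

```text
[(np.int32(65), [341.6, 191.2]), (np.int32(125), [297.6, 260.3]), (np.int32(532), [233.4, 319.6])]
[0.60568442 0.09242014 0.05988303] [ 0.12459605 -0.18102896 -0.2313087 ]
0.124 -124.8
0.089 88.0
0.239 66.8
```

The wheel is now turning: the spout is at -125° with almost no vertical force. I'll continue.

Request:
send_rows(commands="0 -0.1 -0.25 0 0;0 -0.11 -0.25 0 0;0 -0.13 -0.24 0 0;0 -0.14 -0.23 0 0;0 -0.16 -0.22 0 0;0 -0.17 -0.21 0 0;0 -0.18 -0.2 0 0;0 -0.19 -0.19 0 0;0 -0.2 -0.18 0 0;0 -0.22 -0.17 0 0;0 -0.23 -0.15 0 0;0 -0.23 -0.14 0 0;0 -0.24 -0.13 0 0")

```text
t: 10.23
tcp_pos: [0.5455, 0.1233, 0.06]
tool_rot: [0.984, 0.178, 0.0, -0.0]
force: [1.4, -1.0, -0.9]
finger_gap: -0.0
gripper_force: 0.7
```

Request:
send_rows(commands="0 -0.25 -0.11 0 0;0 -0.26 -0.09 0 0;0 -0.26 -0.08 0 0;0 -0.26 -0.06 0 0;0 -0.27 -0.05 0 0;0 -0.27 -0.03 0 0;0 -0.27 -0.01 0 0;0 -0.27 0 0 0;0 -0.27 0.02 0 0;0 -0.27 0.03 0 0;0 -0.27 0.05 0 0;0 0 0 0 0")

```text
t: 11.23
tcp_pos: [0.4869, 0.1085, 0.0597]
tool_rot: [0.984, 0.178, -0.001, -0.0]
force: [1.4, -0.7, -0.2]
finger_gap: 0.004
gripper_force: 0.2
```

```bash
python3 -c "
from h import *
arc(145,6,.09)
for v in ('side','top'):
  s=cams.snapshot(v); save(s,v+'2')
  print(v)
  for n,c in blob(s,(0,150,70),(5,255,255)):
    q=onz(s,c,.105)[:2]-HUB; print(n,c,np.hypot(*q).round(3),np.degrees(np.arctan2(q[1],q[0])).round(1))"
```

```text
r 0.0895 az 123.7 z 0.059749775972704304
[-0.27  0.05];[-0.26  0.09];[-0.26  0.1 ];[-0.25  0.12];[-0.24  0.14];[-0.23  0.15];side
57 [266.1, 189.8] 0.121 -43.0
123 [297.0, 260.1] 0.088 87.2
534 [233.4, 319.6] 0.239 66.8
top
276 [176.3, 185.8] 0.221 63.9
113 [295.2, 183.2] 0.123 -37.5
123 [10.8, 245.0] 0.568 93.2
```

View pics/side2.png

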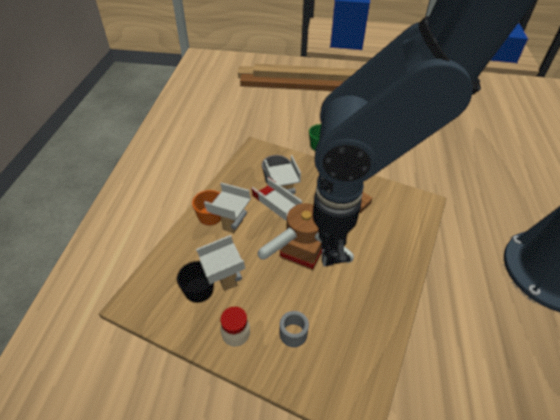

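In the side view the red tip is at (266,190), next to the middle chute. The top view puts the spout at -37.5°, so about 20° remain to -17°.

Request:
send_rows(commands="0 -0.27 0.05 0 0;0 -0.26 0.09 0 0;0 -0.26 0.1 0 0;0 -0.25 0.12 0 0;0 0 0 0 0")

```text
t: 11.75
tcp_pos: [0.4702, 0.0943, 0.0598]
tool_rot: [0.984, 0.178, -0.001, -0.0]
force: [0.3, 0.7, 0.5]
finger_gap: -0.001
gripper_force: 0.3
```

```bash
cat > m.py <<'E'
from h import *
arc(146,4,.09)
s=cams.snapshot('top'); save(s,'top3')
for n,c in blob(s,(0,150,70),(5,255,255)):
    q=onz(s,c,.105)[:2]-HUB; print(n,c,np.hypot(*q).round(3),np.degrees(np.arctan2(q[1],q[0])).round(1))
m=cv2.inRange(cv2.cvtColor(s["pixels"],cv2.COLOR_RGB2HSV),(5,170,60),(14,255,255)); m[:, :265]=0; m[:,315:]=0; m[165:]=0
(x,y),r=cv2.minEnclosingCircle(cv2.findNonZero(cv2.morphologyEx(m,cv2.MORPH_OPEN,np.ones((3,3))))); q=onz(s,(x,y),.068)[:2]-HUB; print("cup",x,y,r,q,np.degrees(np.arctan2(q[1],q[0])))
E
python3 m.py
```

```text
r 0.0896 az 137.8 z 0.05982246633601304
[-0.15  0.06];[-0.14  0.08];[-0.14  0.09];[-0.13  0.09];113 [282.7, 176.1] 0.124 -22.1
276 [176.3, 185.8] 0.221 63.9
112 [10.8, 244.9] 0.568 93.1
cup 287.83721923828125 136.46511840820312 12.651446342468262 [ 0.22162391 -0.06194711] -15.616452684036119
```

Request:
send_rows(commands="0 -0.15 0.06 0 0;0 -0.14 0.08 0 0;0 -0.1 0.07 0 0;0 0 0 0 0;0 0 0 0 0;0 0.3 -0.15 0 0;0 0.5 -0.25 0 0;0 0.5 -0.25 0 0;0 0 0 -0.5 0;0 0 0 -1 0;0 0 0 -1 0;0 0 0 -1 0;0 0 0 -1 0;0 0 0 -1 0;0 0 0 -1 0;0 0 0 -1 0;0 0 0 0 0")

```text
t: 13.22
tcp_pos: [0.4886, 0.11, 0.2144]
tool_rot: [0.984, 0.178, 0.004, 0.001]
force: [0.7, -0.5, -0.6]
finger_gap: -0.002
gripper_force: 0.0
```

Request:
send_rows(commands="0 -0.5 0.5 0 0;0 -0.6 0.9 0 0;0 -0.6 0.9 0 0;0 -0.6 0.9 0 0;0 -0.6 0.9 0 0;0 -0.6 0.9 0 0;0 -0.6 0.9 0 0;0 -0.6 0.9 0 0;0 -0.6 0.9 0 0;0 -0.6 0.9 0 0;0 -0.6 0.9 0 0;0 -0.3 0.9 0 0;0 0 0.9 0 0;0 0 0.9 0 0;0 0 0.9 0 0;0 0 0 0 0;0 0 0 0 0")

```text
t: 14.63
tcp_pos: [0.4506, -0.1839, 0.2096]
tool_rot: [0.984, 0.177, -0.0, -0.0]
force: [-0.6, -1.0, -0.3]
finger_gap: -0.002
gripper_force: 0.0
```

```bash
python3 m.py
```

```text
r 0.2343 az -111.5 z 0.20957766027720065
[ 9.55 -4.55];[ 2.78 -3.91];[-2.32 -4.19];[-4.79  0.28];112 [277.7, 174.5] 0.124 -16.5
277 [176.4, 185.8] 0.221 63.9
117 [10.7, 244.4] 0.568 93.0
cup 287.9269714355469 136.30056762695312 12.6787109375 [ 0.22203162 -0.06217374] -15.643415406627426
```

View pics/top3.png

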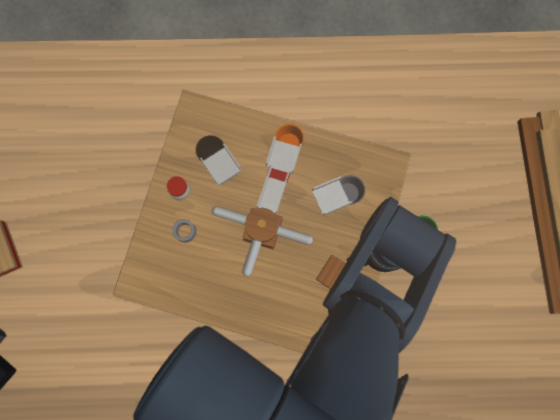

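The top view shows the spout, red tip at (278,175), running straight into the middle chute and the orange cup at (288,137). It measures -16.5° against a target of -16° to -17°. All the loose things stand where they were, and the arm is clear.

```bash
python3 -c "
from h import *
print(sign_off())"
```

```text
the job is handed in; nothing more can be done
None
```

I turned the wheel until its spout points into the orange cup's chute, within about 1° by the last top view, and handed the job in; the loose things stood where they started and the arm was clear, but no verdict came back.

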